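# Hold the hair tie dispenser open for refilling

## Task

I want to refill the hair tie dispenser. Pull its plunger out by the end knob to the first stop, where the side button pops out and locks it; then take the plunger by the collar, squeezing that button in between the fingers, pull on to the second stop and finish with the robot still gripping it and holding it fully out against the spring. Leave the dish, tie clip, tray and pill organizer where they are.

Things in the scene. Friction and masses are not known exactly. Their poses are not given: they have to be found in the camera images.
- dispenser: Clear plastic hair tie dispenser with a white foot, stuck fast to the shelf: a lying barrel 210 long, 70 wide, 78 high. Origin on the shelf surface under the middle of its open front; its x axis points from the front back into the barrel (level), y across it, z up. The plunger comes out of the front along -x, its axis 46 above the shelf. Hair ties lie at the rear end.
- knob_center (a point): Centre of the plunger's end knob, a white rounded block 16 long (along x) by 28 wide (along y) by 34 high, 46 above the shelf. With the plunger home it is 32 in front of the barrel's front; it moves with the plunger. Axes as the dispenser's. A steel rod 12 in diameter joins it to the collar.
- collar_center (a point): Centre of the plunger's collar, a white block 34 long (x) by 30 wide (y) by 32 high on the rod, 57 behind the knob's centre (towards +x) and 46 above the shelf. Home, it is hidden inside the barrel, 25 behind its front; at the first stop it stands 31 to 35 in front of it. Its +y side carries the release button, 16 long by 18 high, centred on that side; the -y side is plain. Moves with the plunger; axes as the dispenser's.
- plunger (a joint): How far the plunger is pulled out, in m: 0 home, about 0.0605 at the first stop, 0.120 at the second (last) stop. A spring pulls it home with 3 N when home, 5 N fully out. Pulled to the first stop, it is locked there by the button (between 0.056 and 0.0605) and may be let go. With the button squeezed in it is free both ways; past the first stop nothing holds it out but the hand.
- button (a joint): Release button on the collar's +y side, position in m: 0 right in, 0.001 flush with the side of the collar, 0.0025 held in by the barrel (the state at home), 0.007 popped out by its spring at the first stop, standing 6 mm proud. Pressed below 0.0025 it unlocks the plunger; its spring takes 5 to 8.5 N. The collar over the popped button is 36 mm wide, squeezed 30 mm.
- dish: Round glass dish, 96 across, 32 high. Origin under its centre. Leave alone.
- pill_organizer: White plastic pill organizer, closed, 165 long (its x) by 36 wide by 24 high. Origin under its centre. Leave alone.
- tie_clip: Steel tie clip lying on the shelf, 55 long (its x) by 7 by 7. Origin under its centre. Leave alone.
- valet_tray: Wooden valet tray, empty, 150 by 180 (y) by 30 high. Origin under its centre. Leave alone.

How it is judged:
By the outcome, as a careful person would: the job done as asked, in the order asked, and still so for the second after the job is handed in, while the arm keeps its last pose, push and grip.
It also fails if it takes over 45 s, if anything falls off the work surface, if the arm or the gripper's body presses on something with over 40 N, if the wrist force passes 120 N, or if a joint passes its speed limit or range.

## Robot

A 6-joint arm with a two-finger parallel gripper is mounted at the origin on the work surface. World frame = base frame: x ahead of the robot, y to its left, z up, the work surface at z = 0. Lengths are in mm, angles in rad, forces in N, time in s.
With the tool pointing down it reaches from about 350 to 975 mm from the base axis. Payload 17.4 kg.
Tool frame: the origin (TCP) lies at the very end of the fingers, on their centre line; the grasp point (between the pads) lies 19 mm behind it (arm.grasp_offset is the distance from the TCP to the grasp point, in mm); z points along the fingers, y is the line along which they close (so a half turn about z gives the same grasp; the last joint's range is limited). The gripper opens to 85 mm and grips with 20 to 120 N. Pads are 22 mm wide; open, the fingers measure 114 mm over their backs; the gripper's body (76 mm by 85 mm) begins 54 mm behind the grasp point. The pads swing forward as they close: fully open they stand 13 mm farther back than shut.
Start: joints at [-1.327, 0.116, 1.442, -0, 1.584, -0.038], TCP at [187.698, -648.384, 231.303] pointing down, gripper open.
Joint ranges: [-2.83, 2.83], [-0.83, 2.19], [0.07, 2.5], [-1.14, 4.28], [0.01, 3], [-2.97, 2.97]. Speed limits (rad/s): [1.89, 1.89, 2.22, 3.14, 3.14, 3.14].

## Interface

Orientations are given as a rotation vector (axis times angle).
In Python, from workcell import monitor, get_image, arm, models gives the robot as it stands. The module is installed in compiled form; this text tells all that it offers.
- The arm moves only by the shell command python3 -m pendant 'ROWS' [FORCE]. ROWS is a JSON object of lists of equal length, an entry for each row: "offset": the shift along the tool's x, y, z in m, a list of three; "spin": the turn about the tool's z in rad; "jaw": the closure, from 0 (fully open) to 1 (shut). A call has 1 to 10 rows; each row is the pose to reach, as a shift and turn from the pose commanded when the call began, along the tool's axes at that moment; what a row does not reach only later rows make up. A row lasts 1/12 s, in which the tool goes at most 41.7 mm and 7.16 degrees, less where a joint would pass 70% of its speed; a pose out of reach is approached as far as the arm can. A call with a gripper value outside its range is refused whole. The fingers move at their own pace and stop on an object; FORCE is the grip in N (left out, the last holds). Time passes only in rows, so rows that repeat a pose let the fingers close. It gives the time, the measured TCP pose, the force, the opening and the grip force at its end, in the units of the state.
- monitor.observe(): the state, without advancing time (a new reading comes with each control period).
- get_image(name): name is "scene" or "side" or "wrist"; returns a dict with "color" (480x640x3 uint8, red, green, blue), "mtx" (3x3 intrinsics, pixels), "R" (3x3) and "t" (3): a world point X has camera coordinates R X + t; the wrist camera has in their place "mount" (4x4, takes a point from camera to tool coordinates, whose origin is the TCP and whose axes are the flange's). Camera axes: x right, y down, z forward; pixel columns grow to the right and rows downward; lengths in mm; the calibration is good to about 2 mm. A picture is of the moment at which its call begins: read the wrist's pose just before it. There is no depth.
- arm.close_job(): hands the job in; it is judged then, once.
Trained networks look in the newest picture that a camera, given by its name, has taken for a name from the list of things; names that differ only in an ending like _2 or _b are one class to them, and where a whole thing is asked for, a point or a joint stands for the part that bears it (a point fixed in the world has none). Each returns a list of dicts, best first, with "score" (0 to 1); they miss things now and then, are a little off and sometimes report something else, mostly with a low value. They report only what shows in the picture. A call takes as long as a camera call.
- models.look_for(query, camera): "at" ([column, row] in pixels, amid what is visible of it).
- models.trace(query, camera): "pixels" (480x640 bool, what is visible of it) and "at" ([column, row] in pixels, amid what is visible of it).
- models.pinpoint(query, camera): "at" ([column, row] in pixels: a listed point, or the origin of a listed thing).
The state is a dict: "clock": time; "q": joint angles; "joint_vel": joint speeds; "joint_torque": joint torques, N m; "tool_pos": TCP position; "tcp_rot": TCP orientation; "force": force on the tool from outside, world axes, zero at the start; "ft_torque": the same for the moment, N m; "gripper_width": opening from 0.0 (shut) to 1.0 (fully open); "gripper_force": force on a finger pad.
Only numpy, scipy, OpenCV 4.12 (cv2) and the standard library are available. Lean on these libraries where they do the work, as an engineer would, in place of code of your own. Each camera call takes 0.05 s, during which the arm holds its last target. There are 200 camera calls.

## Working session

There is one attempt and no reset: what is moved stays moved. The work goes in short steps, Python scripts to look and compute and a shell command to move; the robot and the scene stay as the last step left them, time stands still between calls to the robot, and variables do not carry over. Pictures are saved under pics/ and viewed, at most 10 in all, crops included, and the job is handed in when it is done.

```bash
mkdir -p pics; cat > h.py <<'E'
import numpy as np, cv2
from scipy.spatial.transform import Rotation as Ro
from workcell import monitor, get_image, arm, models
def cam(name):
    s=monitor.observe(); im=get_image(name)
    if name=="wrist":
        M=np.array(im["mount"]); Rt=Ro.from_rotvec(s["tcp_rot"]).as_matrix()
        Rcw=Rt@M[:3,:3]; c=Rt@M[:3,3]+np.array(s["tool_pos"])
        R=Rcw.T; t=-R@c
    else: R=np.array(im["R"]); t=np.array(im["t"]).ravel()
    return im["color"],np.array(im["mtx"]),R,t
def onplane(px,K,R,t,z):
    d=R.T@np.linalg.inv(K)@np.array([px[0],px[1],1.]); c=-R.T@t
    return c+d*(z-c[2])/d[2]
def proj(X,K,R,t):
    p=K@(R@np.asarray(X,float)+t); return p[:2]/p[2]
E
python3 - <<'E'
from h import *
print(monitor.observe())
for n in ("scene","side"):
    im,K,R,t=cam(n); cv2.imwrite(f"pics/{n}0.png",im[:,:,::-1])
    print(n,"cam at",-R.T@t)
    for q,z in (("dispenser",0),("knob_center",46),("dish",0),("pill_organizer",0),("tie_clip",0),("valet_tray",0)):
        for d in models.pinpoint(q,n)[:2]:
            print(q,np.round(d["at"]),round(d["score"],2),np.round(onplane(d["at"],K,R,t,z)))
E
```

```text
{'clock': 0.0, 'q': array([-1.32674934e+00,  1.16513298e-01,  1.44227992e+00,  5.26524362e-06,
        1.58402047e+00, -3.78489843e-02]), 'joint_vel': array([ 0.00127977,  0.00028526, -0.00201478,  0.00025875,  0.00092145,
        0.00090157]), 'joint_torque': array([-1.75304929e-03, -7.31991220e+01, -6.32498717e+01, -1.23413811e-04,
        6.14739998e-03, -7.37636060e-05]), 'tool_pos': array([ 187.68260464, -648.17531507,  230.53466638]), 'tcp_rot': array([-3.10923525e+00, -4.41165873e-01,  1.89094182e-04]), 'force': array([-0.45186727, -0.60232966, -0.4711267 ]), 'ft_torque': array([-0.0171883 ,  0.02717441, -0.04922553]), 'gripper_force': 0.0, 'gripper_width': 0.9956592156101309}
scene cam at [1262.22731708  421.91032881  591.43213817]
dispenser [313. 267.] 0.61 [675.  91.   0.]
knob_center [320. 241.] 0.73 [645.  88.  46.]
dish [226. 293.] 0.96 [821. -13.   0.]
pill_organizer [364. 318.] 0.64 [745. 235.   0.]
tie_clip [209. 238.] 0.7 [ 709. -148.    0.]
valet_tray [464. 306.] 0.56 [628. 379.   0.]
side cam at [ 398.8023779  -556.67680012  536.43293956]
dispenser [315. 254.] 0.83 [685.  92.   0.]
knob_center [302. 238.] 0.84 [659.  84.  46.]
dish [413. 269.] 0.88 [814. -19.   0.]
dish [237. 188.] 0.66 [633. 373.   0.]
pill_organizer [313. 206.] 0.67 [746. 235.   0.]
tie_clip [409. 342.] 0.8 [ 718. -151.    0.]
tie_clip [302. 242.] 0.44 [678. 134.   0.]
valet_tray [235. 185.] 0.66 [634. 388.   0.]
valet_tray [407. 342.] 0.29 [ 716. -150.    0.]
```

View pics/scene0.png

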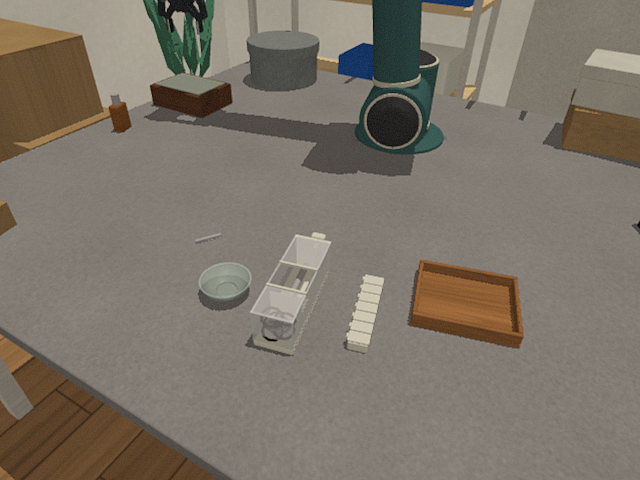

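View pics/side0.png

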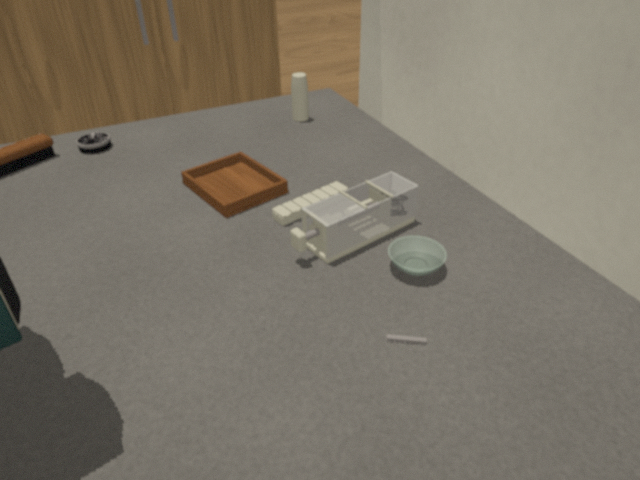

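```bash
python3 - <<'E'
from h import *
from scipy.optimize import least_squares
C={}
for n in ("scene","side"):
    im,K,R,t=cam(n); C[n]=(K,R,t)
    for q in ("dispenser","knob_center"):
        C[n,q]=models.pinpoint(q,n)[0]["at"]
    m=models.trace("dispenser",n)[0]["pixels"]; C[n,"m"]=m; print(m.sum())
def tri(a,b):
    f=lambda X: np.r_[proj(X,*C["scene"])-a,proj(X,*C["side"])-b]
    r=least_squares(f,[680,90,40]); return r.x,r.cost
for q in ("dispenser","knob_center"): print(q,tri(C["scene",q],C["side",q]))
for p in ((255,345),(293,352)): print(onplane(p,*C["scene"],0))
for p in ((331,261),(414,219)): print("side",onplane(p,*C["side"],0))
im=get_image("wrist"); print(np.round(im["mount"],2), im["mtx"])
s=monitor.observe(); Rt=Ro.from_rotvec(s["tcp_rot"]).as_matrix(); print(Rt.round(3))
print("offset to 590,85,230:",Rt.T@(np.array([590,85,230])-s["tool_pos"]))
E
```

```text
6047
6901
dispenser (array([682.42304   ,  92.14110065,  -4.3102034 ]), np.float64(0.6093522809222074))
knob_center (array([654.42667044,  89.58421287,  42.46375178]), np.float64(6.164837783651186))
[891.675353   105.27898147   0.        ]
[872.02632531 166.54530613   0.        ]
side [700.99757388  61.52657803   0.        ]
side [899.74825185 108.82675044   0.        ]
[[   0.     -0.96   -0.27   68.26]
 [   1.      0.      0.     -1.  ]
 [  -0.     -0.27    0.96 -142.51]
 [   0.      0.      0.      1.  ]] [[432.39165217   0.         313.75626555]
 [  0.         432.39165217 243.82574987]
 [  0.           0.           1.        ]]
[[ 0.961  0.278 -0.   ]
 [ 0.278 -0.961  0.   ]
 [ 0.    -0.    -1.   ]]
offset to 590,85,230: [ 590.36279148 -592.59898777    1.29540928]
```

```bash
python3 -m pendant '{"offset":[[0.03,-0.027,0],[0.06,-0.054,0],[0.09,-0.081,0],[0.12,-0.108,0],[0.15,-0.135,0],[0.18,-0.162,0],[0.21,-0.189,0],[0.24,-0.216,0],[0.27,-0.243,0],[0.3,-0.27,0]],"spin":[0,0,0,0,0,0,0,0,0,0],"jaw":[0,0,0,0,0,0,0,0,0,0]}'
python3 -m pendant '{"offset":[[0.03,-0.027,0],[0.06,-0.054,0],[0.09,-0.081,0],[0.12,-0.108,0],[0.15,-0.135,0],[0.18,-0.162,0],[0.21,-0.189,0],[0.24,-0.216,0],[0.27,-0.243,0],[0.3,-0.27,0]],"spin":[0,0,0,0,0,0,0,0,0,0],"jaw":[0,0,0,0,0,0,0,0,0,0]}'
python3 -m pendant '{"offset":[[0.02,-0.019,0],[0.038,-0.038,0],[0.038,-0.038,0],[0.038,-0.038,0],[0.038,-0.038,0],[0.038,-0.038,0]],"spin":[0,0.03,0.05,0.05,0.05,0.05],"jaw":[0,0,0,0,0,0]}'
python3 - <<'E'
from h import *
im,K,R,t=cam("wrist"); cv2.imwrite("pics/w1.png",im[:,:,::-1])
print(monitor.observe()["tool_pos"])
for q,z in (("dispenser",0),("knob_center",46)):
    for d in models.pinpoint(q,"wrist")[:2]: print(q,d,onplane(d["at"],K,R,t,z))
tr=models.trace("knob_center","wrist")
for d in tr: print(d["score"],d["at"],d["pixels"].sum(),np.argwhere(d["pixels"]).min(0),np.argwhere(d["pixels"]).max(0))
E
```

```text
clock: 1.98
tool_pos: [401.3, -303.8, 231.6]
tcp_rot: [3.11, 0.441, 0.001]
force: [0.1, 0.1, 0.2]
gripper_width: 1.003
gripper_force: 0.0
clock: 2.82
tool_pos: [614.6, 39.3, 231.5]
tcp_rot: [3.11, 0.442, 0.001]
force: [0.5, -0.7, 0.6]
gripper_width: 0.998
gripper_force: 0.0
clock: 3.32
tool_pos: [639.5, 83.4, 231.5]
tcp_rot: [3.12, 0.363, 0.0]
force: [-0.1, -0.4, 0.4]
gripper_width: 0.997
gripper_force: 0.0
[639.52743645  83.34070345 231.56621783]
dispenser {'at': [320.1, 154.9], 'score': 0.68} [681.77819687  88.49914725   0.        ]
dispenser {'at': [313.2, 203.9], 'score': 0.67} [639.44071162  84.52251102   0.        ]
knob_center {'at': [315.9, 202.7], 'score': 0.98} [648.9693497   84.63488367  46.        ]
```

View pics/w1.png

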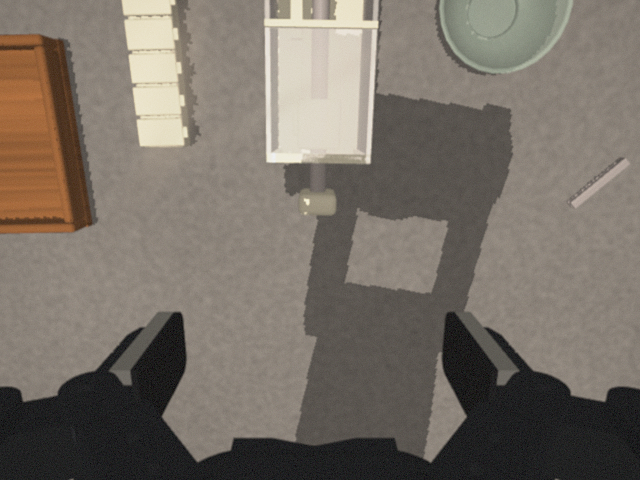

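```bash
python3 - <<'E'
from h import *
im=cv2.imread("pics/w1.png")[0:225,230:410]
cv2.imwrite("pics/w1c.png",cv2.resize(im,None,fx=2.6,fy=2.6,interpolation=cv2.INTER_CUBIC))
E
```

```text
(no output)
```

View pics/w1c.png

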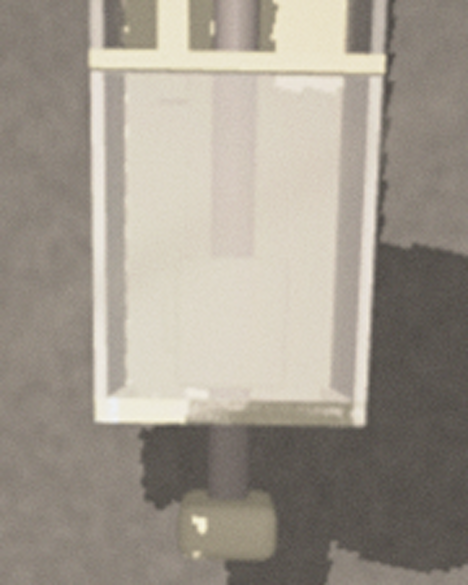

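```bash
python3 - <<'E'
from h import *
im,K,R,t=cam("wrist")
P=lambda x,y,z: onplane((230+x/2.6,y/2.6),K,R,t,z)
a=P(229,460,46);b=P(235,90,46);c=P(237,20,46)
print("rod",a,b,c,[np.degrees(np.arctan2(*(q-a)[1::-1])) for q in (b,c)])
l=P(97,422,78);r=P(366,425,78);m=(l+r)/2
print("front",l,r,m,np.degrees(np.arctan2(*(l-r)[1::-1]))-90,np.linalg.norm(l-r))
l2=P(91,55,78);r2=P(387,62,78);print("cross",l2,r2)
for e,f in((l,l2),(r,r2),(m,(l2+r2)/2)): print(np.degrees(np.arctan2(*(f-e)[1::-1])))
print("knob front top",P(227,560,60),"knob",P(227,525,60))
s=monitor.observe();Rt=Ro.from_rotvec(s["tcp_rot"]).as_matrix();print(Rt.round(4),np.degrees(np.arctan2(Rt[1,0],Rt[0,0])))
E
```

```text
rod [668.64793737  87.7314816   46.        ] [764.65095086 109.01154324  46.        ] [781.14751693 112.43520754  46.        ] [np.float64(12.498126153855958), np.float64(12.384982256121836)]
front [673.94755688 124.60255909  78.        ] [689.25235296  56.37325276  78.        ] [681.59995492  90.48790593  78.        ] 12.642972991582042 69.92478120490564
cross [758.43533371 143.45145854  78.        ] [773.24109038  74.14414979  78.        ]
12.576515999313559
11.94682084076926
12.26297704973654
knob front top [642.52528459  82.23093634  60.        ] knob [652.32862683  84.56721071  60.        ]
[[ 9.734e-01  2.292e-01  4.000e-04]
 [ 2.292e-01 -9.734e-01  0.000e+00]
 [ 4.000e-04  1.000e-04 -1.000e+00]] 13.248075254884316
```

```bash
python3 -m pendant '{"offset":[[0.0105,0.002,0.03],[0.0105,0.002,0.065],[0.0105,0.002,0.1],[0.0105,0.002,0.135],[0.0105,0.002,0.165],[0.0105,0.002,0.19],[0.0105,0.002,0.205],[0.0105,0.002,0.205],[0.0105,0.002,0.205]],"spin":[0.013,0.013,0.013,0.013,0.013,0.013,0.013,0.013,0.013],"jaw":[0,0,0,0,0,0,0,0,0]}'
python3 - <<'E'
from h import *
s=monitor.observe(); im,K,R,t=cam("wrist"); cv2.imwrite("pics/w2.png",im[:,:,::-1])
Rt=Ro.from_rotvec(s["tcp_rot"]).as_matrix();print(s["tool_pos"],np.degrees(np.arctan2(Rt[1,0],Rt[0,0])))
for d in models.pinpoint("knob_center","wrist")[:2]: X=onplane(d["at"],K,R,t,46);print(d,X,Rt.T@(X-s["tool_pos"]))
E
```

```text
clock: 4.32
tool_pos: [650.6, 84.6, 26.8]
tcp_rot: [-3.123, -0.343, 0.0]
force: [0.6, 0.6, 0.7]
gripper_width: 1.003
gripper_force: 0.0
[650.62976872  84.57267573  26.77923113] 12.528026007815361
```

View pics/w2.png

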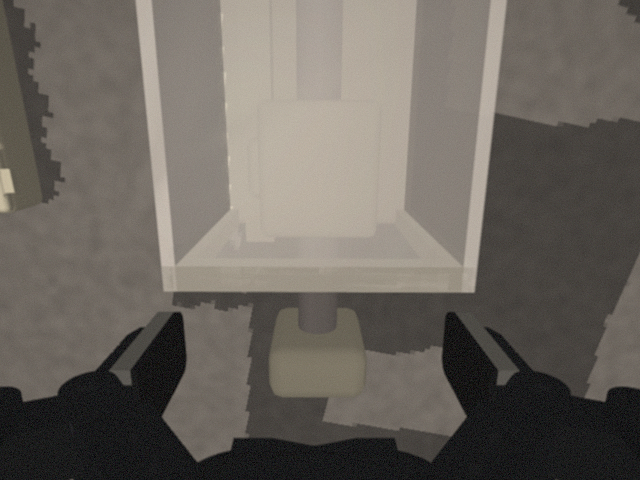

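```bash
python3 -m pendant '{"offset":[[0,0.0005,0],[0,0.0005,0],[0,0.0005,0],[0,0.0005,0],[0,0.0005,0],[0,0.0005,0],[0,0.0005,0],[0,0.0005,0],[0,0.0005,0],[0,0.0005,0]],"spin":[0,0,0,0,0,0,0,0,0,0],"jaw":[1,1,1,1,1,1,1,1,1,1]}' 50
python3 -m pendant '{"offset":[[0,0.0005,0],[0,0.0005,0],[-0.005,0.0005,0],[-0.01,0.0005,0],[-0.015,0.0005,0],[-0.02,0.0005,0],[-0.02,0.0005,0]],"spin":[0,0,0,0,0,0,0],"jaw":[1,1,1,1,1,1,1]}'
```

```text
clock: 5.25
tool_pos: [650.8, 83.7, 26.9]
tcp_rot: [3.122, 0.343, 0.001]
force: [-0.8, -4.6, 4.2]
gripper_width: 0.323
gripper_force: 49.5
clock: 5.83
tool_pos: [631.2, 79.3, 26.9]
tcp_rot: [-3.123, -0.343, -0.002]
force: [-0.4, -0.5, 3.1]
gripper_width: 0.32
gripper_force: 50.1
```

```bash
python3 - <<'E'
from h import *
im,K,R,t=cam("wrist"); cv2.imwrite("pics/w3.png",im[:,:,::-1]); s=monitor.observe();print(s["force"],s["tool_pos"])
for n in("scene","side"): 
    _,K,R,t=cam(n);d=models.pinpoint("knob_center",n)
    if d: print(n,d[0],onplane(d[0]["at"],K,R,t,46))
E
```

```text
[ 0.5659437  -0.81949352  4.82823478] [631.28760876  79.36750024  26.88289061]
scene {'at': [322.8, 235.5], 'score': 0.58} [627.93634072  84.41360788  46.        ]
side {'at': [291.5, 245.0], 'score': 0.66} [635.98810741  74.53445547  46.        ]
```

View pics/w3.png

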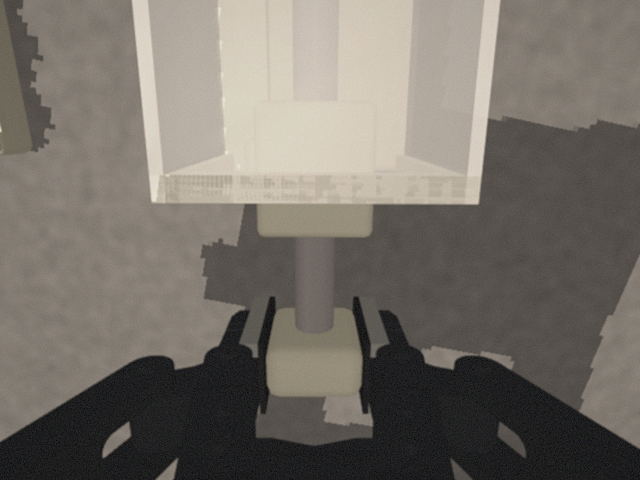

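```bash
python3 -m pendant '{"offset":[[-0.006,0,0],[-0.013,0,0],[-0.02,0,0],[-0.027,0,0],[-0.033,0,0],[-0.037,0,0],[-0.039,0,0],[-0.04,0,0],[-0.04,0,0]],"spin":[0,0,0,0,0,0,0,0,0],"jaw":[1,1,1,1,1,1,1,1,1]}'
python3 -m pendant '{"offset":[[-0.0005,0,0],[-0.001,0,0],[-0.001,0,0]],"spin":[0,0,0],"jaw":[1,1,1]}'
```

```text
clock: 6.83
tool_pos: [592.6, 70.9, 26.9]
tcp_rot: [-3.123, -0.343, -0.002]
force: [4.7, 2.2, 5.3]
gripper_width: 0.32
gripper_force: 50.5
clock: 7.08
tool_pos: [591.8, 70.7, 26.9]
tcp_rot: [-3.123, -0.343, -0.002]
force: [2.7, 1.3, 5.8]
gripper_width: 0.322
gripper_force: 50.5
```

```bash
python3 -m pendant '{"offset":[[-0.0005,0,0],[-0.001,0,0],[-0.0015,0,0],[-0.0015,0,0]],"spin":[0,0,0,0],"jaw":[1,1,1,1]}'
python3 - <<'E'
from h import *
im,K,R,t=cam("wrist"); cv2.imwrite("pics/w4.png",im[:,:,::-1]); print(monitor.observe()["force"])
E
```

```text
clock: 7.42
tool_pos: [591.3, 70.6, 26.9]
tcp_rot: [-3.122, -0.343, -0.006]
force: [15.1, 3.5, -0.9]
gripper_width: 0.327
gripper_force: 49.7
[14.88599626  4.25646312 -0.60751431]
```

View pics/w4.png

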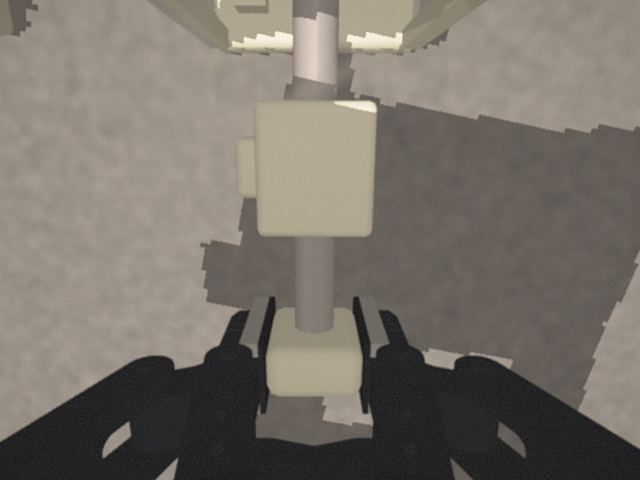

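```bash
python3 -m pendant '{"offset":[[0.0015,0,0],[0.003,0,0],[0.003,0,0],[0.003,0,0],[0.003,0,0],[0.003,0,0],[0.003,0,0],[0.003,0,0],[0.003,0,0]],"spin":[0,0,0,0,0,0,0,0,0],"jaw":[1,1,0,0,0,0,0,0,0]}'
python3 - <<'E'
from h import *
im,K,R,t=cam("wrist"); cv2.imwrite("pics/w5.png",im[:,:,::-1]);s=monitor.observe(); Rt=Ro.from_rotvec(s["tcp_rot"]).as_matrix()
print(s["force"],s["tool_pos"])
for q in("knob_center","collar_center"):
  for d in models.pinpoint(q,"wrist")[:2]: X=onplane(d["at"],K,R,t,46);print(q,d,X,Rt.T@(X-s["tool_pos"]))
E
```

```text
clock: 8.22
tool_pos: [592.5, 70.8, 26.2]
tcp_rot: [-3.123, -0.343, 0.0]
force: [0.5, 0.7, 0.8]
gripper_width: 1.0
gripper_force: 0.0
[-0.33718272 -0.3067339  -0.02821683] [592.56665562  70.80740491  26.28710759]
knob_center {'at': [307.9, 338.7], 'score': 0.8} [594.91736102  74.04433808  46.        ] [  2.99536366  -2.6495681  -19.7131749 ]
collar_center {'at': [315.4, 149.1], 'score': 0.91} [652.2584012   84.46928599  46.        ] [ 61.23208384  -0.3782651  -19.71898671]
```

View pics/w5.png

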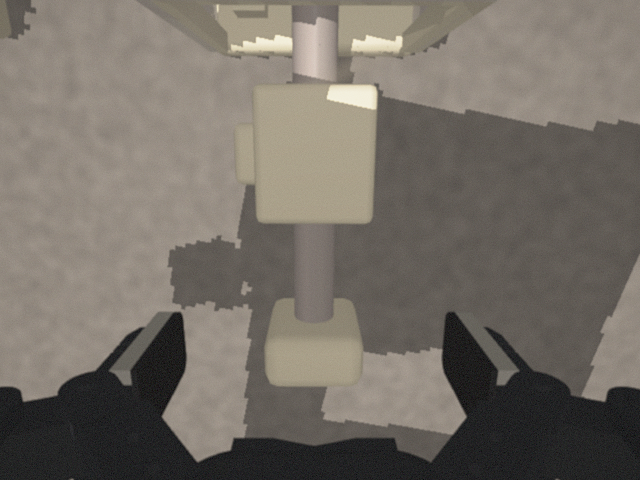

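```bash
python3 -m pendant '{"offset":[[0.015,0,0],[0.03,0,0],[0.045,0,0],[0.056,0,0],[0.0608,0,0],[0.0608,0,0],[0.0608,0,0]],"spin":[0,0,0,0,0,0,0],"jaw":[0,0,0,0,0,0,0]}'
python3 -m pendant '{"offset":[[0,0,0],[0,0,0],[0,0,0],[0,0,0],[0,0,0],[0,0,0],[0,0,0],[0,0,0],[0,0,0],[0,0,0]],"spin":[0,0,0,0,0,0,0,0,0,0],"jaw":[1,1,1,1,1,1,1,1,1,1]}' 60
python3 - <<'E'
from h import *
im,K,R,t=cam("wrist"); cv2.imwrite("pics/w6.png",im[:,:,::-1]);s=monitor.observe()
print(s["force"],s["tool_pos"],s["gripper_width"]*85,s["gripper_force"])
E
```

```text
clock: 8.95
tool_pos: [651.6, 83.9, 26.0]
tcp_rot: [3.123, 0.343, -0.001]
force: [-1.0, 0.8, 0.2]
gripper_width: 1.001
gripper_force: 0.0
clock: 9.78
tool_pos: [652.6, 84.0, 27.1]
tcp_rot: [-3.123, -0.343, -0.003]
force: [3.6, 0.8, 5.7]
gripper_width: 0.342
gripper_force: 61.0
[3.82689802 0.05493062 5.88579591] [652.59540042  84.0566598   27.09779854] 29.215939365622468 61.03054940700531
```

View pics/w6.png

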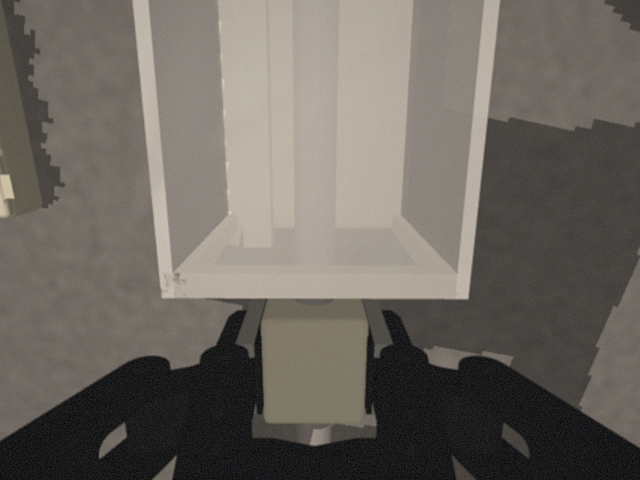

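```bash
python3 -m pendant '{"offset":[[-0.003,0,0],[-0.006,0,0],[-0.009,0,0],[-0.012,0,0],[-0.012,0,0]],"spin":[0,0,0,0,0],"jaw":[1,1,1,1,1]}'
```

```text
clock: 10.25
tool_pos: [640.5, 81.4, 27.1]
tcp_rot: [-3.123, -0.343, -0.003]
force: [3.5, 0.4, 4.5]
gripper_width: 0.343
gripper_force: 61.2
```

```bash
python3 -m pendant '{"offset":[[-0.006,0,0],[-0.013,0,0],[-0.02,0,0],[-0.027,0,0],[-0.034,0,0],[-0.04,0,0],[-0.044,0,0],[-0.046,0,0],[-0.046,0,0]],"spin":[0,0,0,0,0,0,0,0,0],"jaw":[1,1,1,1,1,1,1,1,1]}'
python3 -m pendant '{"offset":[[-0.001,0,0],[-0.002,0,0],[-0.003,0,0],[-0.003,0,0]],"spin":[0,0,0,0],"jaw":[1,1,1,1]}'
```

```text
clock: 11.0
tool_pos: [595.6, 71.6, 27.1]
tcp_rot: [-3.122, -0.343, -0.003]
force: [4.4, 2.8, 5.5]
gripper_width: 0.341
gripper_force: 61.1
clock: 11.33
tool_pos: [593.0, 71.0, 27.1]
tcp_rot: [-3.122, -0.343, -0.003]
force: [4.6, 2.4, 6.2]
gripper_width: 0.342
gripper_force: 61.1
```

```bash
python3 -m pendant '{"offset":[[-0.0005,0,0],[-0.001,0,0],[-0.0015,0,0],[-0.002,0,0],[-0.002,0,0],[-0.002,0,0]],"spin":[0,0,0,0,0,0],"jaw":[1,1,1,1,1,1]}'
python3 -m pendant '{"offset":[[-0.0005,0,0],[-0.001,0,0],[-0.001,0,0],[-0.001,0,0]],"spin":[0,0,0,0],"jaw":[1,1,1,1]}'
```

```text
clock: 11.83
tool_pos: [591.1, 70.6, 27.1]
tcp_rot: [-3.122, -0.343, -0.003]
force: [4.2, 2.8, 6.4]
gripper_width: 0.348
gripper_force: 61.1
clock: 12.17
tool_pos: [590.1, 70.4, 27.1]
tcp_rot: [-3.122, -0.343, -0.003]
force: [3.3, 2.2, 6.3]
gripper_width: 0.339
gripper_force: 61.1
```

```bash
python3 -m pendant '{"offset":[[-0.0005,0,0],[-0.001,0,0],[-0.0015,0,0],[-0.0015,0,0]],"spin":[0,0,0,0],"jaw":[1,1,1,1]}'
```

```text
clock: 12.5
tool_pos: [589.1, 70.2, 27.1]
tcp_rot: [-3.122, -0.343, -0.005]
force: [10.6, 4.4, 3.5]
gripper_width: 0.348
gripper_force: 60.7
```

```bash
python3 -m pendant '{"offset":[[-0.0005,0,0],[-0.0005,0,0],[-0.0005,0,0],[-0.0005,0,0],[-0.0005,0,0],[-0.0005,0,0]],"spin":[0,0,0,0,0,0],"jaw":[1,1,1,1,1,1]}'
python3 - <<'E'
from h import *
im,K,R,t=cam("wrist"); cv2.imwrite("pics/w7.png",im[:,:,::-1]);s=monitor.observe()
print(s["force"],s["tool_pos"],s["gripper_width"]*85,s["gripper_force"])
E
```

```text
clock: 13.0
tool_pos: [589.1, 70.2, 27.1]
tcp_rot: [-3.122, -0.343, -0.007]
force: [14.4, 5.0, 0.0]
gripper_width: 0.346
gripper_force: 60.3
[14.40847474  5.09152091 -0.25613129] [589.10529739  70.19411557  27.164766  ] 29.14874771503538 60.27855724096298
```

View pics/w7.png

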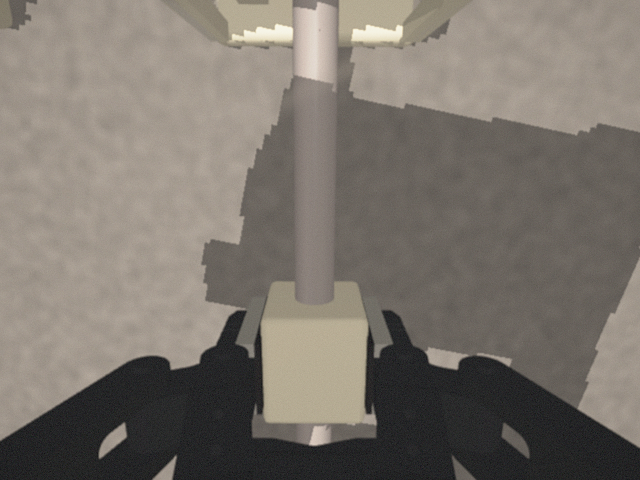

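The picture shows the collar gripped at (314, 360), in the same place in the jaws as before the pull, with the button squeezed in. The force of about 15 N, with no further movement, shows it is against the second stop.

```bash
python3 -c "
from workcell import arm; print(arm.close_job())"
```

```text
the job is handed in; nothing more can be done
None
```

The plunger was pulled by the knob to the first stop, where the button popped out and locked it, then by the collar with the button squeezed in to the second stop, and the job was handed in at about 13 s with the robot still gripping it there (about 15 N pull, 60 N grip, no slip seen); the dish, tie clip, tray and pill organizer were not touched.

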